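# Load the wire tin lane and shut its gate

### The job

Put the three round tins away in the wire rack: slide them upright along the worktop, without picking them up, in through the open mouth into single file between the guide wires, far enough for the gate to clear the last one. Then swing the rack's wire gate fully shut behind the last tin. Do not topple a tin and leave the mug, the roll of tape and the glass dish where they are.

Things in the scene. Friction and masses are not known exactly. Their poses are not given: they have to be found in the camera images.
- rack: Steel wire rack fixed on the worktop: one straight lane for tins, no floor. Origin: on the worktop, mid-mouth, in the shut gate's plane; +x runs in along the lane, +y across it, z up. 6 mm guide wires at heights 14 and 34 mm, 58 mm clear between the sides; over the first 26 mm they flare to 88 mm clear, ending in posts at y = +47 mm (37 mm tall) and -47 mm (55 mm tall).
- back_stop (a point): Middle of the inner face of the lane's back stop (level wires at heights 14 and 34 mm), 167 mm in from the mouth: three tins fill the lane with about 8 mm to spare before the gate.
- deck_edge (a point): Middle of the front edge of the rack's small wire deck, 80 mm high, 77 mm in from the mouth. The deck covers the lane from here to 185 mm in, 118 mm wide, on 6 mm legs at the rack's y = +56 and -56 mm; its top is at 83 mm. In front of it the lane is open above.
- gate (a joint): Angle of the rack's wire gate, about a vertical pin at the rack's (x 0, y -47 mm). 0 = shut, lying across the mouth along the rack's +y; it grows as the gate swings outwards: at 1.57 the gate points along the rack's -x, at 2.7 (its limit) it lies folded away to the side. Light friction; stays where left. It cannot shut while a tin stands in its way.
- gate_end (a point): Middle of the gate's free end, 110 mm from its pin, 28 mm above the worktop. The gate is a loop of 6 mm wire: level wires at heights 16 and 40 mm, joined by an upright at the free end.
- tin_0: One of three identical squat round aluminium tins with a ribbed screw lid and a blank paper band, 52 mm in diameter and 48 mm tall, standing upright on the worktop to the right of the rack. Origin: centre of its underside; z up along its axis.
- tin_1: One of three identical squat round aluminium tins with a ribbed screw lid and a blank paper band, 52 mm in diameter and 48 mm tall, standing upright on the worktop to the right of the rack. Origin: centre of its underside; z up along its axis.
- tin_2: One of three identical squat round aluminium tins with a ribbed screw lid and a blank paper band, 52 mm in diameter and 48 mm tall, standing upright on the worktop to the right of the rack. Origin: centre of its underside; z up along its axis.
- mug: White ceramic mug, 92 mm across, 95 mm tall, at the back of the worktop; bystander. Origin under its middle.
- tape: Roll of tape, 104 mm across, 25 mm tall, lying flat on the worktop at the front edge, on the robot's side of the rack; bystander. Origin at the centre of its underside.
- petri: Round clear glass dish, 90 mm across, 16 mm tall, standing on the rack's deck; bystander. Origin at the centre of its underside.

How it is judged:
By the outcome, as a careful person would: the job done as asked, in the order asked, and still so for the second after the job is handed in, with the robot touching nothing.
It also fails if it takes over 72 s, if anything falls off the work surface, if the arm or the gripper's body presses on something with over 40 N, if the wrist force passes 120 N, or if a joint passes its speed limit or range.

### The arm

A 7-joint arm with a two-finger parallel gripper is mounted at the origin on a cart in front of the work surface, level with it; the furniture and walls round the work are solid. World frame = base frame: x ahead of the robot, y to its left, z up, the work surface at z = 0. Lengths are in m, angles in rad, forces in N, time in s.
With the tool pointing down it reaches from about 0.4 to 0.85 m from the base axis. Payload 10.4 kg.
Tool frame: the origin (TCP) lies on the centre line of the jaws, within the pads' length; the fingertips stand 14 mm ahead of it and the grasp point (between the pads) lies 5 mm behind it (tip_reach is the z of the fingertips in the tool frame, in m); z points along the fingers, x is the direction in which the jaws open and shut, and the axes are right-handed (so a half turn about z gives the same grasp; the last joint's range is limited). The gripper opens to 87 mm and grips with 3 to 60 N. Pads are 19 mm wide; open, the fingers measure 117 mm over their backs; the gripper's body (75 mm by 190 mm) begins 51 mm behind the grasp point.
Start: joints at [-1.157, 0.332, -0.065, 1.46, 0.022, 1.35, -0.088], TCP at [0.264, 0.566, 0.237] pointing down, gripper open.
Joint ranges: [-2.6, 2.6], [-0.5, 2.12], [-1.47, 1.34], [0.16, 2.42], [-1.27, 4.41], [0.06, 2.06], [-2.6, 2.6]. Speed limits (rad/s): [2.22, 2.22, 2.79, 2.79, 3.14, 3.14, 3.14].

### API

Orientations are given as a unit quaternion [x, y, z, w].
In Python, from bench import * gives the robot as it stands.
- The arm moves only by the tool carry_out, never from a script. Its argument "rows" is a list of rows, each a list of 5 numbers: the closure, from -1 (fully open) to 1 (shut), so that 0 is half open, then the shift along the tool's x, y, z in units of 30 mm (1.0 is 30 mm), then the turn about the tool's z in units of 5 degrees (1.0 is 5 degrees). In form: [[jaw, x, y, z, turn], ...]. A call has 1 to 20 rows; each row shifts and turns the pose as measured when the row begins, along the tool's axes as they then stand; what a row does not reach is not made up. A row lasts 1/12 s, in which the tool goes at most 41.7 mm and 7.16 degrees, less where a joint would pass 70% of its speed; a pose out of reach is approached as far as the arm can. A call is refused whole if a number of a shift passes 1 or a number of a turn 1, either way. A call with a gripper value outside its range is refused whole. The fingers move at their own pace and stop on an object; "force" is the grip in N (left out, the last holds). Time passes only in rows, so rows that do not move let the fingers close. It gives the time, the measured TCP pose, the force and the opening at its end, in the units of the state.
- read_state(): the state, without advancing time (a new reading comes with each control period).
- camera(name): name is "scene" or "side" or "wrist"; returns the picture (384x512x3 uint8, blue, green, red); there is no depth.
- camera_info(name): a dict with "fx", "fy", "cx", "cy" (pixels), "extrinsics" (4x4, takes a point from camera to world coordinates); the wrist camera has in their place "tool_from_camera" (4x4, takes a point from camera to tool coordinates, whose origin is the TCP and whose axes are the tool frame's). Camera axes: x right, y down, z forward; pixel columns grow to the right and rows downward; lengths in m; the calibration is good to about 2 mm. A picture is of the moment at which its call begins: read the wrist's pose just before it. camera_info takes no time and is no camera call.
- close_job(): hands the job in, once; it reports no verdict.
Trained networks look in the newest picture that a camera, given by its name, has taken for a name from the list of things; names that differ only in an ending like _2 or _b are one class to them, and where a whole thing is asked for, a point or a joint stands for the part that bears it (a point fixed in the world has none). Each returns a list of dicts, best first, with "conf" (0 to 1); they miss things now and then, are a little off and sometimes report something else, mostly with a low value. They report only what shows in the picture. A call takes as long as a camera call.
- recognise(query, camera): "box" ([centre column, centre row, width, height] in pixels, round what is visible of it).
- silhouettes(query, camera): "mask" (384x512 bool, what is visible of it) and "box" ([centre column, centre row, width, height] in pixels, round what is visible of it).
- pinpoint(query, camera): "xy" ([column, row] in pixels: a listed point, or the origin of a listed thing).
The state is a dict: "time": time; "joint_positions": joint angles; "joint_vel": joint speeds; "joint_torque": joint torques, N m; "ee_pos": TCP position; "eef_rot": TCP orientation; "ft_force": force on the tool from outside, world axes, zero at the start; "torque": the same for the moment, N m; "width": finger opening in m.
Only numpy, scipy, OpenCV 4.12 (cv2) and the standard library are available. Lean on these libraries where they do the work, as an engineer would, in place of code of your own. Each camera call takes 0.05 s, during which the arm holds its last target. There are 200 camera calls.

## Working session

There is one attempt and no reset: what is moved stays moved. The work goes in short steps, Python scripts to look and compute and a tool call to move; the robot and the scene stay as the last step left them, time stands still between calls to the robot, and variables do not carry over. Pictures are saved under pics/ and viewed, about 8 in all and at most 12, crops included, and the job is handed in when it is done.

Besides the shell and the picture viewer there is one more tool, called by a JSON object that holds its "method" and its "body", one argument or row to a line. carry_out: Moves the arm, as the interface text tells. Its arguments: {"type":"object","properties":{"rows":{"type":"array","items":{"type":"array","items":{"type":"number"}}},"force":{"type":"number"}},"required":["rows"]}

```bash
mkdir -p pics
cat > h.py <<'E'
from bench import *
import numpy as np, cv2
from scipy.spatial.transform import Rotation as R
def ray(cam,uv,z):
    i=camera_info(cam)
    if cam=="wrist":
        s=read_state(); T=np.eye(4); T[:3,:3]=R.from_quat(s["eef_rot"]).as_matrix(); T[:3,3]=s["ee_pos"]
        E=T@np.array(i["tool_from_camera"])
    else: E=np.array(i["extrinsics"])
    d=E[:3,:3]@np.array([(uv[0]-i["cx"])/i["fx"],(uv[1]-i["cy"])/i["fy"],1.])
    o=E[:3,3]; return o+d*(z-o[2])/d[2]
Z=dict(deck_edge=.08,back_stop=.024,gate_end=.028,petri=.083)
E
python3 - <<'E'
from h import *
s=read_state(); print({k:np.round(v,3).tolist() for k,v in s.items()})
for c in ["scene","side"]:
    im=camera(c); cv2.imwrite(f"pics/{c}0.png",im)
    i=camera_info(c); print(c,np.round(i["extrinsics"],3).tolist(),i["fx"])
    for q in ["rack","back_stop","deck_edge","gate_end","tin_0","mug","tape","petri"]:
        for r in pinpoint(q,c)[:4]:
            print(q,np.round(r["xy"]),round(r["conf"],2),np.round(ray(c,r["xy"],Z.get(q,0)),3))
E
```

```text
{'time': 0.0, 'joint_positions': [-1.157, 0.333, -0.065, 1.461, 0.022, 1.35, -0.089], 'joint_vel': [-0.001, 0.001, -0.001, -0.001, -0.001, -0.002, -0.002], 'joint_torque': [-0.0, -62.326, 0.024, -38.99, -0.062, 0.04, 0.0], 'ee_pos': [0.264, 0.566, 0.236], 'eef_rot': [0.844, 0.537, -0.001, 0.0], 'ft_force': [0.813, -0.132, -0.165], 'torque': [-0.1, -0.003, 0.014], 'width': 0.087}
scene [[0.828, -0.324, 0.457, 0.207], [-0.56, -0.492, 0.667, -0.419], [0.009, -0.808, -0.589, 0.576], [0.0, 0.0, 0.0, 1.0]] 380.39244939712916
rack [226. 200.] 0.87 [0.567 0.247 0.   ]
rack [327. 236.] 0.75 [0.684 0.008 0.   ]
back_stop [194. 165.] 0.85 [0.556 0.402 0.024]
deck_edge [210. 161.] 0.86 [0.562 0.315 0.08 ]
gate_end [285. 185.] 0.72 [0.701 0.185 0.028]
tin_0 [328. 237.] 0.92 [0.685 0.005 0.   ]
tin_0 [277. 299.] 0.9 [ 0.493 -0.068  0.   ]
tin_0 [315. 270.] 0.6 [ 0.598 -0.052  0.   ]
mug [354. 208.] 0.61 [0.809 0.047 0.   ]
mug [329. 237.] 0.34 [0.687 0.003 0.   ]
mug [275. 300.] 0.26 [ 0.487 -0.068  0.   ]
tape [164. 237.] 0.74 [0.385 0.206 0.   ]
tape [287. 188.] 0.39 [0.725 0.204 0.   ]
petri [198. 150.] 0.97 [0.558 0.371 0.083]
side [[0.878, -0.278, 0.389, 0.201], [-0.478, -0.469, 0.743, -0.624], [-0.024, -0.838, -0.545, 0.666], [0.0, 0.0, 0.0, 1.0]] 479.0903994509374
back_stop [190. 176.] 0.96 [0.566 0.413 0.024]
back_stop [315. 254.] 0.49 [ 0.665 -0.014  0.024]
deck_edge [204. 176.] 0.68 [0.561 0.306 0.08 ]
deck_edge [148. 246.] 0.66 [0.359 0.116 0.08 ]
gate_end [282. 206.] 0.49 [0.695 0.165 0.028]
tin_0 [316. 257.] 0.92 [0.679 0.002 0.   ]
tin_0 [302. 288.] 0.67 [ 0.602 -0.061  0.   ]
tin_0 [252. 309.] 0.63 [ 0.49  -0.061  0.   ]
mug [353. 228.] 0.89 [0.81  0.041 0.   ]
tape [146. 249.] 0.82 [0.373 0.208 0.   ]
petri [198. 164.] 0.64 [0.57  0.36  0.083]
```

Run:
```python
import cv2
a=cv2.imread("pics/side0.png")[100:350,80:430]; cv2.imwrite("pics/side0c.png",cv2.resize(a,(784,560),interpolation=cv2.INTER_CUBIC))
```

```text
(no output)
```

View pics/side0c.png

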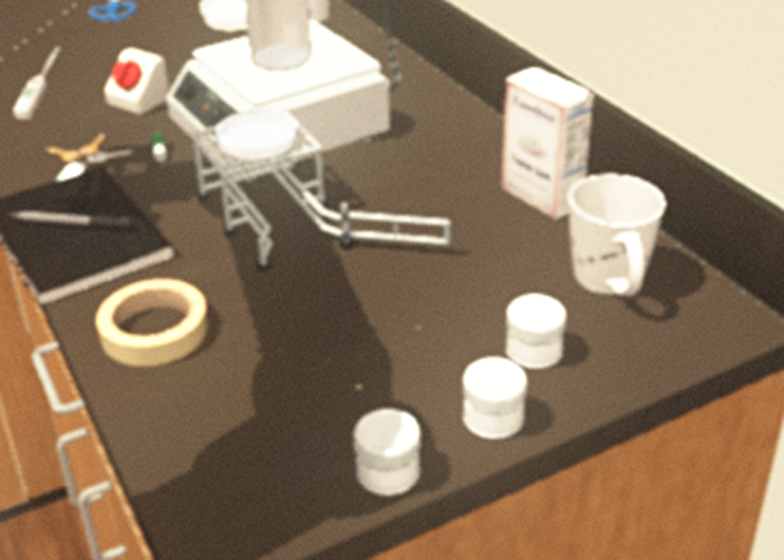

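The picture shows the rack's mouth facing the tins. In the crop the mouth is near (305,240), the gate is open to the right with its end at (450,235), and the tins are at (388,450), (495,395) and (536,330). The lane runs along about world +Y, and the dish is on the deck. I'll turn the jaws across the lane and look from above the mouth.

{"method": "carry_out", "body": {
  "rows": [
    [-1,0,0,0,1],
    [-1,0,0,0,1],
    [-1,0,0,0,1],
    [-1,0,0,0,1],
    [-1,0,0,0,1],
    [-1,0,0,0,1],
    [-1,0,0,0,1],
    [-1,0,0,0,1],
    [-1,0,0,0,1],
    [-1,0,0,0,1],
    [-1,0,0,0,1],
    [-1,0,0,0,1],
    [-1,0,0,0,1],
    [-1,0,0,0,0]
  ]
}}

```text
time: 2.07
ee_pos: [0.2643, 0.5664, 0.2367]
eef_rot: [1.0, -0.028, -0.0, -0.0]
ft_force: [-0.5, -0.5, -0.6]
width: 0.0874
```

Run:
```python
from h import *
s=read_state(); print(s["ee_pos"],R.from_quat(s["eef_rot"]).as_matrix().round(3).tolist())
print(np.round(camera_info("wrist")["tool_from_camera"],3).tolist(),camera_info("wrist")["fx"])
```

```text
[0.26432033 0.56635918 0.23668878] [[0.998, -0.056, -0.0], [-0.056, -0.998, 0.0], [-0.0, -0.0, -1.0]]
[[1.0, -0.001, 0.0, -0.0], [0.001, 0.968, 0.252, -0.068], [-0.001, -0.252, 0.968, -0.149], [0.0, 0.0, 0.0, 1.0]] 286.1889086415997
```

{"method": "carry_out", "body": {
  "rows": [
    [-1,0.7,0.93,0,-0.3],
    [-1,0.7,0.93,0,-0.3],
    [-1,0.7,0.93,0,0],
    [-1,0.7,0.93,0,0],
    [-1,0.7,0.93,0,0],
    [-1,0.7,0.93,0,0],
    [-1,0.7,0.93,0,0],
    [-1,0.7,0.93,0,0],
    [-1,0.7,0.93,0,0],
    [-1,0.7,0.93,0,0],
    [-1,0.7,0.93,0,0],
    [-1,0.7,0.93,0,0],
    [-1,0.7,0.93,0,0],
    [-1,0.7,0.93,0,0],
    [-1,0.7,0.93,0,0],
    [-1,0.7,0.93,0,0],
    [-1,0,0,0,0],
    [-1,0,0,0,0]
  ]
}}

```text
time: 3.57
ee_pos: [0.622, 0.1072, 0.2358]
eef_rot: [0.999, 0.033, 0.001, -0.001]
ft_force: [-0.2, 1.3, 0.0]
width: 0.0869
```

```bash
cat > look.py <<'E'
from h import *
import sys
s=read_state(); m=R.from_quat(s["eef_rot"]).as_matrix(); print(s["time"],s["ee_pos"].round(4) if hasattr(s["ee_pos"],'round') else s["ee_pos"],"yaw",np.degrees(np.arctan2(m[1,0],m[0,0])).round(2))
c=sys.argv[1]; im=camera(c); cv2.imwrite(f"pics/{sys.argv[2]}.png",im)
for q in sys.argv[3:]:
    for r in pinpoint(q,c)[:4]:
        if r["conf"]>.35: print(q,np.round(r["xy"]),round(r["conf"],2),np.round(ray(c,r["xy"],Z.get(q,0)),4))
E
python3 look.py wrist w1 rack back_stop deck_edge gate_end tin_0 petri
```

```text
3.5667 [0.622  0.1072 0.2358] yaw 3.84
gate_end [319. 112.] 0.64 [0.6949 0.1812 0.028 ]
tin_0 [155. 266.] 0.83 [ 0.4839 -0.057   0.    ]
tin_0 [293. 237.] 0.65 [0.6844 0.0034 0.    ]
tin_0 [232. 267.] 0.55 [ 0.5983 -0.0508  0.    ]
```

View pics/w1.png

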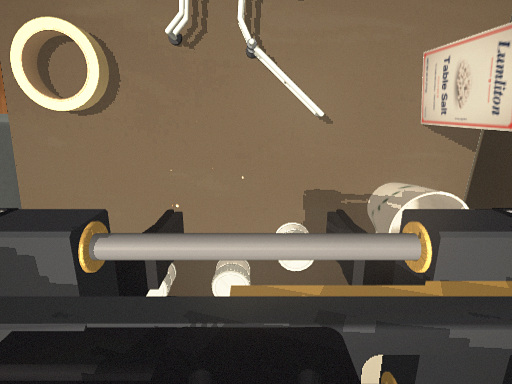

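Run:
```python
from h import *
for uv,z in [((177,42),0),((251,52),0),((252,43),.055),((170,33),.037),((320,115),.0)]: print(uv,ray("wrist",uv,z).round(4))
im=cv2.imread("pics/w1.png")[0:130,130:350]; cv2.imwrite("pics/w1c.png",cv2.resize(im,None,fx=3.6,fy=3.6,interpolation=cv2.INTER_CUBIC))
im=cv2.imread("pics/scene0.png")
i=camera_info("scene");E=np.linalg.inv(np.array(i["extrinsics"]))
```

```text
(177, 42) [0.516  0.2529 0.    ]
(251, 52) [0.6077 0.2478 0.    ]
(252, 43) [0.6093 0.2466 0.055 ]
(170, 33) [0.5179 0.2543 0.037 ]
(320, 115) [0.7028 0.178  0.    ]
```

View pics/w1c.png

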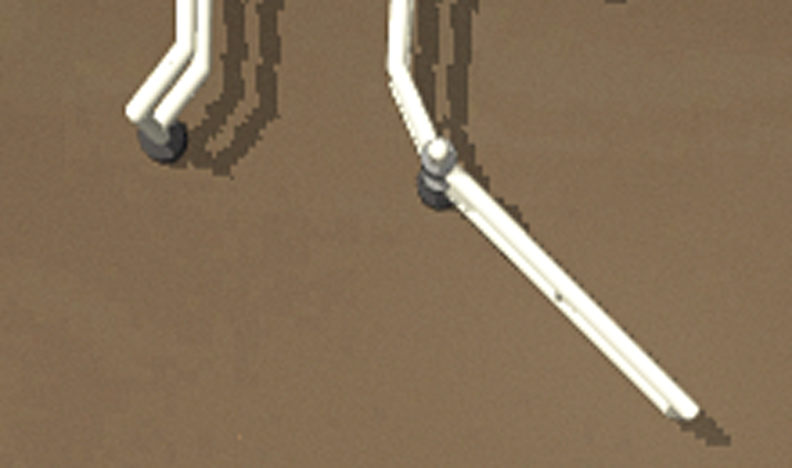

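Run:
```python
from h import *
for c,z in [((186,2),.034),((186,42),.034),((401,2),.034),((398,66),.034),((204,2),.014),((201,65),.014)]:
    print(c,ray("wrist",(130+c[0]/3.6,c[1]/3.6),z).round(4))
a=ray("wrist",(175,39.5),0);b=ray("wrist",(251.4,52),0);print(a,b,(a+b)/2)
```

```text
(186, 2) [0.5299 0.288  0.034 ]
(186, 42) [0.5299 0.2771 0.034 ]
(401, 2) [0.5946 0.2924 0.034 ]
(398, 66) [0.5947 0.275  0.034 ]
(204, 2) [0.5307 0.2946 0.014 ]
(201, 65) [0.5299 0.2765 0.014 ]
[0.51358076 0.2555623  0.        ] [0.60819598 0.24783661 0.        ] [0.56088837 0.25169946 0.        ]
```

Create go.py:
```python
from h import *
import sys
x,y,z,yaw=map(float,sys.argv[1:5])
s=read_state(); m=R.from_quat(s["eef_rot"]).as_matrix(); p=np.array(s["ee_pos"])
print(round(s["time"],2),p.round(4),"yaw",np.degrees(np.arctan2(m[1,0],m[0,0])).round(2),"F",np.round(s["ft_force"],1),"w",round(s["width"],4))
d=m.T@(np.array([x,y,z])-p)/.03
print("units",d.round(2),"turn",((np.degrees(np.arctan2(m[1,0],m[0,0]))-yaw)/5).round(2))
```

```text
(no output)
```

{"method": "carry_out", "body": {
  "rows": [
    [-1,0.45,0.9,0.8,0.35],
    [-1,0.45,0.9,0.8,0.35],
    [-1,0.45,0.9,0.8,0],
    [-1,0.45,0.9,0.8,0],
    [-1,0,0,0,0],
    [-1,0,0,0,0]
  ]
}}

```text
time: 4.42
ee_pos: [0.6811, 0.01, 0.1379]
eef_rot: [1.0, 0.01, 0.003, -0.004]
ft_force: [0.6, 1.0, 0.5]
width: 0.0873
```

```bash
python3 go.py .683 .003 .047 0; python3 look.py wrist w2 tin_0; python3 look.py side s2 tin_0
```

```text
4.42 [0.6811 0.01   0.1379] yaw 1.17 F [0.6 1.  0.5] w 0.0873
units [0.04 0.26 3.03] turn 0.23
4.4167 [0.6811 0.01   0.1379] yaw 1.17
tin_0 [256. 187.] 0.84 [0.6835 0.0019 0.    ]
tin_0 [176. 238.] 0.63 [ 0.598  -0.0568  0.    ]
4.5167 [0.6807 0.0104 0.1385] yaw 1.19
tin_0 [252. 311.] 0.95 [ 0.489  -0.0655  0.    ]
tin_0 [318. 254.] 0.9 [0.6888 0.0073 0.    ]
tin_0 [300. 287.] 0.61 [ 0.6004 -0.0589  0.    ]
```

{"method": "carry_out", "body": {
  "rows": [
    [-1,0.04,0.12,0.8,0.1],
    [-1,0.04,0.12,0.8,0.1],
    [-1,0,0,0.8,0],
    [-1,0,0,0.5,0],
    [-1,0,0,0.1,0],
    [1,0,0,0,0],
    [1,0,0,0,0],
    [1,0,0,0,0],
    [1,0,0,0,0],
    [1,0,0,0,0],
    [1,0,0,0,0]
  ],
  "force": 12
}}

```text
time: 5.53
ee_pos: [0.6912, 0.0179, 0.0618]
eef_rot: [1.0, 0.009, 0.015, -0.009]
ft_force: [-0.5, 0.5, -0.3]
width: 0.0548
```

```bash
python3 go.py .562 .12 .047 0
```

```text
5.53 [0.6912 0.0179 0.0618] yaw 1.06 F [-0.5  0.5 -0.3] w 0.0548
units [-4.26 -3.48  0.43] turn 0.21
```

{"method": "carry_out", "body": {
  "rows": [
    [-1,0,0,0,0],
    [-1,0,0,0,0],
    [-1,0,0,0,0],
    [-1,0,0,0,0]
  ]
}}

```text
time: 5.87
ee_pos: [0.6919, 0.0176, 0.0631]
eef_rot: [1.0, 0.009, 0.016, -0.009]
ft_force: [0.0, -0.2, 0.5]
width: 0.0739
```

```bash
python3 go.py .684 .002 .045 0; python3 -c "
from h import *
print(R.from_quat(read_state()['eef_rot']).as_matrix().round(3).tolist())"
```

```text
5.87 [0.6919 0.0176 0.0631] yaw 1.04 F [ 0.  -0.2  0.5] w 0.0739
units [-0.29  0.52  0.58] turn 0.21
[[0.999, 0.019, 0.031], [0.018, -1.0, 0.019], [0.032, -0.018, -0.999]]
```

{"method": "carry_out", "body": {
  "rows": [
    [-1,-0.1,0.18,0.2,0.07],
    [-1,-0.1,0.18,0.2,0.07],
    [-1,-0.1,0.18,0.2,0.07],
    [-1,0,0,0,0]
  ]
}}

```text
time: 6.2
ee_pos: [0.6827, -0.0005, 0.0424]
eef_rot: [1.0, -0.001, 0.016, -0.009]
ft_force: [-0.4, -0.7, 0.1]
width: 0.0861
```

```bash
python3 go.py .684 .002 .045 0; python3 look.py wrist w3 tin_0;  python3 -c "
from h import *
print(R.from_quat(read_state()['eef_rot']).as_matrix().round(3).tolist())"
```

```text
6.2 [ 6.827e-01 -5.000e-04  4.240e-02] yaw -0.14 F [-0.4 -0.7  0.1] w 0.0861
units [ 0.04 -0.09 -0.09] turn -0.03
6.2 [ 6.827e-01 -5.000e-04  4.240e-02] yaw -0.14
tin_0 [142. 283.] 0.83 [ 0.6011 -0.0558  0.    ]
tin_0 [259. 208.] 0.81 [0.6883 0.0023 0.    ]
[[0.999, -0.0, 0.033], [-0.001, -1.0, 0.019], [0.033, -0.019, -0.999]]
```

{"method": "carry_out", "body": {
  "rows": [
    [1,0,-0.05,0,0],
    [1,0,0,0,0],
    [1,0,0,0,0],
    [1,0,0,0,0],
    [1,0,0,0,0],
    [1,0,0,0,0],
    [1,0,0,0,0],
    [1,0,0,0,0],
    [1,0,0,0,0]
  ],
  "force": 8
}}

```text
time: 7.05
ee_pos: [0.685, 0.0041, 0.0448]
eef_rot: [1.0, 0.001, 0.018, -0.01]
ft_force: [-0.4, -0.9, 1.0]
width: 0.052
```

```bash
python3 go.py .562 .13 .0424 0
```

```text
7.05 [0.685  0.0041 0.0448] yaw 0.05 F [-0.4 -0.9  1. ] w 0.052
units [-4.1  -4.2   0.02] turn 0.01
```

{"method": "carry_out", "body": {
  "rows": [
    [1,-0.15,-0.15,0.03,0],
    [1,-0.3,-0.3,0.03,0],
    [1,-0.4,-0.4,0.03,0],
    [1,-0.4,-0.4,0.03,0],
    [1,-0.4,-0.4,0.03,0],
    [1,-0.4,-0.4,0.03,0],
    [1,-0.4,-0.4,0.03,0],
    [1,-0.4,-0.4,0.03,0],
    [1,-0.3,-0.3,0.03,0],
    [1,-0.15,-0.2,0.03,0],
    [1,0,0,0.02,0]
  ],
  "force": 4
}}

```text
time: 7.97
ee_pos: [0.5943, 0.102, 0.0432]
eef_rot: [0.999, -0.003, 0.034, -0.007]
ft_force: [-1.0, 0.1, 1.6]
width: 0.0529
```

```bash
python3 go.py .562 .228 .0424 0; python3 look.py wrist w4 tin_0 rack gate_end deck_edge back_stop
```

```text
7.97 [0.5943 0.102  0.0432] yaw -0.42 F [-1.   0.1  1.6] w 0.0529
units [-1.11 -4.19  0.01] turn -0.08
7.9667 [0.5943 0.102  0.0432] yaw -0.42
tin_0 [251. 219.] 0.75 [0.5947 0.095  0.    ]
gate_end [429.  97.] 0.65 [0.6968 0.1761 0.028 ]
```

View pics/w4.png

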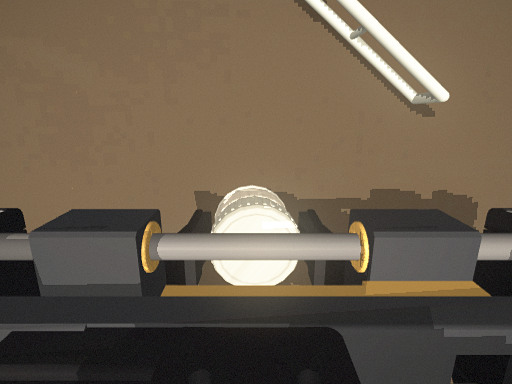

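Add to go.py:
```python
print("tool z",m[:,2].round(3))
```

```text
(no output)
```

{"method": "carry_out", "body": {
  "rows": [
    [1,-0.1,-0.2,0.02,0],
    [1,-0.1,-0.3,0.02,0],
    [1,-0.1,-0.35,0.02,0],
    [1,-0.1,-0.35,0.02,0],
    [1,-0.1,-0.35,0.02,0],
    [1,-0.1,-0.35,0.02,0],
    [1,-0.1,-0.35,0.02,0],
    [1,-0.1,-0.35,0.02,0],
    [1,-0.1,-0.35,0.02,0],
    [1,-0.1,-0.35,0.02,0],
    [1,-0.1,-0.3,0.02,0],
    [1,0,-0.2,0.02,0],
    [1,0,0,0.02,0]
  ]
}}

```text
time: 9.35
ee_pos: [0.5603, 0.2263, 0.0328]
eef_rot: [0.999, -0.004, 0.033, -0.007]
ft_force: [-0.5, 0.5, -0.3]
width: 0.0067
```

```bash
python3 go.py .562 .228 .0424 0; python3 look.py wrist w5 tin_0 rack gate_end deck_edge back_stop
```

```text
9.35 [0.5603 0.2263 0.0328] yaw -0.51 F [-0.5  0.5 -0.3] w 0.0067
units [ 0.08 -0.06 -0.31] turn -0.1
tool z [ 0.067  0.013 -0.998]
9.35 [0.5603 0.2263 0.0328] yaw -0.51
tin_0 [265. 287.] 0.76 [0.5697 0.1687 0.    ]
tin_0 [462. 297.] 0.46 [0.722  0.1518 0.    ]
gate_end [463. 298.] 0.7 [0.6978 0.17   0.028 ]
deck_edge [272.  14.] 0.76 [0.5655 0.3205 0.08  ]
```

The tin slipped out of the light grip. It is still standing in front of the mouth at about (0.570, 0.169). I'll go over it and push from behind with the jaws part open, so it nests between the two fingertips.

{"method": "carry_out", "body": {
  "rows": [
    [0.45,0,0,-0.4,0],
    [0.45,0,0,-0.4,0],
    [0.45,0,0,-0.4,0],
    [0.45,0,0,-0.4,0],
    [0.45,0.05,0.5,0,0],
    [0.45,0.05,0.5,0,0],
    [0.45,0.05,0.5,0,0],
    [0.45,0.05,0.5,0,0],
    [0.45,0.05,0.5,0,0],
    [0.45,0.05,0.5,0,0],
    [0.45,0.05,0.4,0,0],
    [0.45,0,0,0,0]
  ]
}}

```text
time: 10.65
ee_pos: [0.5702, 0.1087, 0.0938]
eef_rot: [0.999, -0.008, 0.039, -0.008]
ft_force: [0.5, -0.4, -0.5]
width: 0.0238
```

```bash
python3 go.py .5695 .122 .03 0; python3 look.py wrist w6 tin_0;python3 look.py side s6 tin_0
```

```text
10.65 [0.5702 0.1087 0.0938] yaw -0.98 F [ 0.5 -0.4 -0.5] w 0.0238
units [-0.19 -0.41  2.12] turn -0.2
tool z [ 0.077  0.016 -0.997]
10.65 [0.5702 0.1087 0.0938] yaw -0.98
tin_0 [241. 120.] 0.6 [0.5672 0.1732 0.    ]
10.75 [0.57   0.1117 0.0936] yaw -0.85
tin_0 [251. 310.] 0.66 [ 0.4872 -0.0634  0.    ]
tin_0 [298. 285.] 0.65 [ 0.601  -0.0502  0.    ]
tin_0 [233. 230.] 0.64 [0.569  0.1744 0.    ]
```

{"method": "carry_out", "body": {
  "rows": [
    [0.45,-0.04,-0.05,0.35,-0.1],
    [0.45,-0.04,-0.05,0.35,-0.1],
    [0.45,-0.04,-0.05,0.35,0],
    [0.45,-0.04,-0.05,0.35,0],
    [0.45,-0.04,-0.05,0.3,0],
    [0.45,0,0,0.15,0],
    [0.45,0,0,0,0]
  ]
}}

```text
time: 11.43
ee_pos: [0.5655, 0.1275, 0.0294]
eef_rot: [0.999, 0.007, 0.037, -0.009]
ft_force: [-0.3, 0.1, 0.5]
width: 0.0237
```

```bash
python3 go.py .567 .136 .03 0
```

```text
11.43 [0.5655 0.1275 0.0294] yaw 0.82 F [-0.3  0.1  0.5] w 0.0237
units [ 0.05 -0.28 -0.01] turn 0.16
tool z [ 0.073  0.018 -0.997]
```

{"method": "carry_out", "body": {
  "rows": [
    [0.45,0.03,-0.2,0,0],
    [0.45,0,-0.25,0,0],
    [0.45,0,-0.3,0,0],
    [0.45,0,-0.3,0,0],
    [0.45,0,-0.3,0,0],
    [0.45,-0.02,-0.3,0,0],
    [0.45,-0.02,-0.3,0,0],
    [0.45,-0.02,-0.3,0,0],
    [0.45,-0.02,-0.3,0,0],
    [0.45,-0.02,-0.3,0,0],
    [0.45,-0.02,-0.2,0,0],
    [0.45,0,0,0,0]
  ]
}}

```text
time: 12.43
ee_pos: [0.5614, 0.2309, 0.0322]
eef_rot: [0.999, 0.008, 0.038, -0.009]
ft_force: [0.2, -0.9, -1.0]
width: 0.0241
```

```bash
python3 go.py .562 .247 .03 0;python3 look.py wrist w7 tin_0;python3 look.py side s7 tin_0
```

```text
12.43 [0.5614 0.2309 0.0322] yaw 0.9 F [ 0.2 -0.9 -1. ] w 0.0241
units [ 0.02 -0.54  0.08] turn 0.18
tool z [ 0.075  0.019 -0.997]
12.4333 [0.5614 0.2309 0.0322] yaw 0.9
tin_0 [250. 170.] 0.83 [0.5606 0.2604 0.    ]
12.5333 [0.5618 0.2293 0.0322] yaw 0.83
tin_0 [300. 285.] 0.72 [ 0.6031 -0.0537  0.    ]
tin_0 [212. 211.] 0.66 [0.5587 0.2687 0.    ]
```

{"method": "carry_out", "body": {
  "rows": [
    [0.45,0.02,-0.25,0,0.1],
    [0.45,0,-0.25,0,0.1],
    [0.45,0,-0.15,0,0],
    [0.45,0,0,0,0],
    [0.45,0,0.3,0,0],
    [0.45,0,0.4,-0.4,0],
    [0.45,0,0.4,-0.5,0],
    [0.45,0.1,0.7,-0.5,0],
    [0.45,0.15,0.8,-0.3,0],
    [0.45,0.15,0.9,0,0],
    [0.45,0.15,0.9,0,0],
    [0.45,0.15,0.9,0,0],
    [0.45,0.15,0.9,0,0],
    [0.45,0.15,0.9,0,0],
    [0.45,0.15,0.9,0,0],
    [0.45,0.15,0.9,0,0],
    [0.45,0.1,0.8,0,0],
    [0.45,0.05,0.6,0,0],
    [0.45,0,0,0,0]
  ]
}}

```text
time: 14.22
ee_pos: [0.5992, -0.0856, 0.0843]
eef_rot: [0.999, -0.004, 0.039, -0.009]
ft_force: [-0.1, -0.2, 0.4]
width: 0.0239
```

```bash
python3 go.py .603 -.102 .03 0;python3 look.py wrist w8 tin_0;python3 look.py scene s8 tin_0
```

```text
14.22 [ 0.5992 -0.0856  0.0843] yaw -0.49 F [-0.1 -0.2  0.4] w 0.0239
units [-0.01  0.58  1.81] turn -0.1
tool z [ 0.079  0.017 -0.997]
14.2167 [ 0.5992 -0.0856  0.0843] yaw -0.49
tin_0 [110. 176.] 0.75 [ 0.4897 -0.0629  0.    ]
tin_0 [247. 158.] 0.72 [ 0.6002 -0.05    0.    ]
14.3167 [ 0.5994 -0.0814  0.0841] yaw -0.32
tin_0 [277. 301.] 0.96 [ 0.4893 -0.0718  0.    ]
tin_0 [218. 191.] 0.77 [0.5663 0.2885 0.    ]
tin_0 [318. 270.] 0.61 [ 0.6022 -0.0571  0.    ]
```

Run:
```python
import cv2
a=cv2.imread("pics/s8.png")[100:340,120:420]; cv2.imwrite("pics/s8c.png",cv2.resize(a,(750,600),interpolation=cv2.INTER_CUBIC))
```

```text
(no output)
```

View pics/s8c.png

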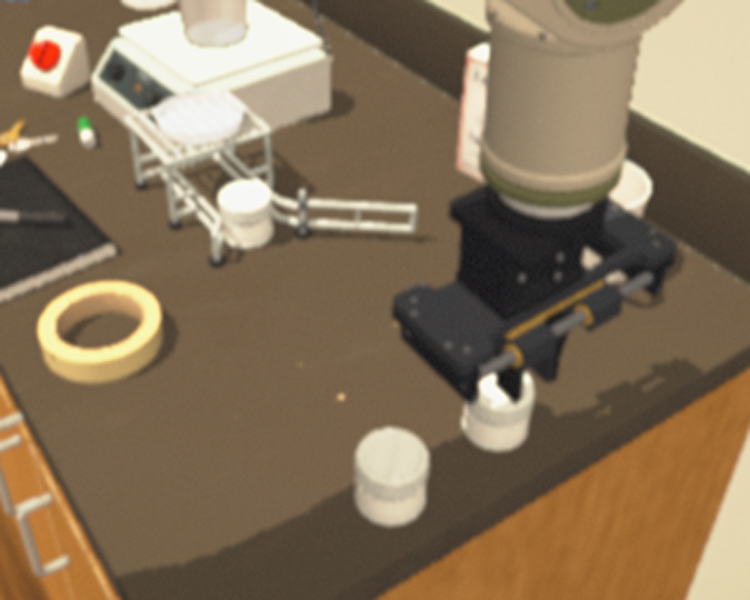

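The picture shows tin 1 upright inside the mouth at about (245,212) in the crop, with the gate still open. The gripper is just above tin 2. Next I move behind tin 2 and push it in.

{"method": "carry_out", "body": {
  "rows": [
    [0.45,0.03,0.35,0,0],
    [0.45,0.03,0.35,0,0],
    [0.45,0.03,0.2,0.3,0],
    [0.45,-0.03,0,0.35,0],
    [0.45,-0.03,0,0.35,0],
    [0.45,-0.03,0,0.35,0],
    [0.45,0,0,0.3,0],
    [0.45,0,0,0.1,0],
    [0.45,0,0,0,0]
  ]
}}

```text
time: 15.17
ee_pos: [0.6033, -0.1017, 0.0233]
eef_rot: [0.999, 0.003, 0.037, -0.011]
ft_force: [-0.9, 0.5, -0.3]
width: 0.0239
```

```bash
python3 go.py .601 -.09 .03 0
```

```text
15.17 [ 0.6033 -0.1017  0.0233] yaw 0.31 F [-0.9  0.5 -0.3] w 0.0239
units [-0.06 -0.39 -0.22] turn 0.06
tool z [ 0.075  0.023 -0.997]
```

{"method": "carry_out", "body": {
  "rows": [
    [0.45,-0.06,-0.2,-0.15,0],
    [0.45,0,-0.2,-0.05,0],
    [0.45,0,-0.2,0,0],
    [0.45,0,-0.25,0,0],
    [0.45,-0.03,-0.3,0,0],
    [0.45,-0.04,-0.35,0,0],
    [0.45,-0.05,-0.35,0,0],
    [0.45,-0.05,-0.35,0,0],
    [0.45,-0.05,-0.35,0,0],
    [0.45,-0.05,-0.35,0,0],
    [0.45,-0.05,-0.35,0,0],
    [0.45,-0.05,-0.35,0,0],
    [0.45,-0.05,-0.35,0,0],
    [0.45,-0.05,-0.35,0,0],
    [0.45,-0.05,-0.35,0,0],
    [0.45,-0.05,-0.35,0,0],
    [0.45,-0.05,-0.2,0,0],
    [0.45,0,0,0,0]
  ]
}}

```text
time: 16.67
ee_pos: [0.5792, 0.0745, 0.0337]
eef_rot: [0.999, 0.005, 0.039, -0.012]
ft_force: [-0.9, -0.5, 0.6]
width: 0.0239
```

```bash
python3 go.py .563 .228 .03 0;python3 look.py wrist w9 tin_0
```

```text
16.67 [0.5792 0.0745 0.0337] yaw 0.55 F [-0.9 -0.5  0.6] w 0.0239
units [-0.5  -5.12  0.2 ] turn 0.11
tool z [ 0.077  0.024 -0.997]
16.6667 [0.5792 0.0745 0.0337] yaw 0.55
tin_0 [249. 166.] 0.89 [0.5783 0.1062 0.    ]
```

{"method": "carry_out", "body": {
  "rows": [
    [0.45,0,-0.2,0.01,0],
    [0.45,-0.03,-0.3,0.01,0],
    [0.45,-0.04,-0.35,0.01,0],
    [0.45,-0.05,-0.35,0.01,0],
    [0.45,-0.05,-0.35,0.01,0],
    [0.45,-0.05,-0.35,0.01,0],
    [0.45,-0.05,-0.35,0.01,0],
    [0.45,-0.05,-0.35,0.01,0],
    [0.45,-0.05,-0.35,0.01,0],
    [0.45,-0.05,-0.35,0.01,0],
    [0.45,-0.04,-0.35,0.01,0],
    [0.45,-0.02,-0.35,0.01,0],
    [0.45,0,-0.35,0.01,0],
    [0.45,0,-0.3,0.01,0],
    [0.45,0,-0.25,0.01,0],
    [0.45,0,-0.25,0.01,0],
    [0.45,0,-0.2,0.01,0],
    [0.45,0,0,0,0]
  ]
}}

```text
time: 18.27
ee_pos: [0.5635, 0.248, 0.0311]
eef_rot: [0.999, 0.003, 0.039, -0.011]
ft_force: [0.1, -0.3, -0.5]
width: 0.0245
```

```bash
python3 go.py .563 .247 .03 0;python3 look.py wrist w10 tin_0
```

```text
18.27 [0.5635 0.248  0.0311] yaw 0.28 F [ 0.1 -0.3 -0.5] w 0.0245
units [-0.02  0.03  0.03] turn 0.06
tool z [ 0.078  0.021 -0.997]
18.2667 [0.5635 0.248  0.0311] yaw 0.28
tin_0 [250.  80.] 0.86 [0.5632 0.3331 0.    ]
tin_0 [250. 170.] 0.72 [0.563 0.278 0.   ]
```

{"method": "carry_out", "body": {
  "rows": [
    [0.45,0,0.3,0,0],
    [0.45,0,0.4,-0.4,0],
    [0.45,0,0.4,-0.5,0],
    [0.45,-0.1,0.7,-0.5,0],
    [0.45,-0.2,0.8,-0.4,0],
    [0.45,-0.25,0.9,0,0],
    [0.45,-0.25,0.9,0,0],
    [0.45,-0.25,0.9,0,0],
    [0.45,-0.25,0.9,0,0],
    [0.45,-0.25,0.9,0,0],
    [0.45,-0.25,0.9,0,0],
    [0.45,-0.25,0.9,0,0],
    [0.45,-0.2,0.9,0,0],
    [0.45,-0.2,0.8,0,0],
    [0.45,-0.1,0.8,0,0],
    [0.45,0,0.6,0,0],
    [0.45,0,0.4,0,0],
    [0.45,0,0,0,0]
  ]
}}

```text
time: 19.87
ee_pos: [0.4709, -0.1578, 0.0707]
eef_rot: [0.999, -0.005, 0.04, -0.014]
ft_force: [-0.9, 0.2, 0.0]
width: 0.0241
```

```bash
python3 go.py .479 -.112 .032 -12;python3 look.py wrist w11 tin_0;python3 look.py side s11 tin_0
```

```text
19.87 [ 0.4709 -0.1578  0.0707] yaw -0.67 F [-0.9  0.2  0. ] w 0.0241
units [ 0.15 -1.49  1.35] turn 2.27
tool z [ 0.08   0.027 -0.996]
19.8667 [ 0.4709 -0.1578  0.0707] yaw -0.67
tin_0 [272.  79.] 0.65 [ 0.491  -0.0634  0.    ]
19.9667 [ 0.4714 -0.1551  0.0705] yaw -0.54
tin_0 [213. 208.] 0.89 [0.5669 0.2772 0.    ]
tin_0 [201. 198.] 0.81 [0.5593 0.3334 0.    ]
tin_0 [249. 309.] 0.59 [ 0.4868 -0.0582  0.    ]
```

{"method": "carry_out", "body": {
  "rows": [
    [0.45,0,0,0.3,0.6],
    [0.45,0,-0.1,0.3,0.6],
    [0.45,0,-0.1,0.3,0.6],
    [0.45,0,-0.2,0.3,0.4],
    [0.45,0,-0.2,0.1,0.1],
    [0.45,0,-0.1,0,0],
    [0.45,0,0,0,0]
  ]
}}

```text
time: 20.65
ee_pos: [0.4802, -0.1224, 0.0316]
eef_rot: [0.994, -0.101, 0.038, -0.02]
ft_force: [0.1, -0.1, 0.1]
width: 0.024
```

```bash
python3 go.py .481 -.105 .032 -12
```

```text
20.65 [ 0.4802 -0.1224  0.0316] yaw -11.67 F [ 0.1 -0.1  0.1] w 0.024
units [-0.09 -0.57  0.01] turn 0.07
tool z [ 0.081  0.032 -0.996]
```

{"method": "carry_out", "body": {
  "rows": [
    [0.45,-0.1,-0.2,0,0.1],
    [0.45,0,-0.2,0,0.1],
    [0.45,0,-0.2,0,0.1],
    [0.45,0,-0.25,0,0.1],
    [0.45,0.01,-0.3,0,0],
    [0.45,0.01,-0.35,0,0],
    [0.45,0.01,-0.35,0,0],
    [0.45,0.01,-0.35,0,0],
    [0.45,0.01,-0.35,0,0],
    [0.45,0.01,-0.35,0,0],
    [0.45,0.01,-0.35,0,0],
    [0.45,0.01,-0.35,0,0],
    [0.45,0.01,-0.35,0,0],
    [0.45,0.01,-0.35,0,0],
    [0.45,0.01,-0.35,0,0],
    [0.45,0.01,-0.25,0,0],
    [0.45,0,-0.2,0,0],
    [0.45,0,0,0,0]
  ]
}}

```text
time: 22.15
ee_pos: [0.5211, 0.0411, 0.0445]
eef_rot: [0.992, -0.114, 0.041, -0.022]
ft_force: [0.5, -0.2, 1.0]
width: 0.0241
```

```bash
python3 go.py .563 .18 .03 0;python3 look.py wrist w12 tin_0
```

```text
22.15 [0.5211 0.0411 0.0445] yaw -13.2 F [ 0.5 -0.2  1. ] w 0.0241
units [ 0.27 -4.79  0.76] turn -2.64
tool z [ 0.087  0.033 -0.996]
22.15 [0.5211 0.0411 0.0445] yaw -13.2
tin_0 [251. 164.] 0.76 [0.5298 0.0729 0.    ]
```

{"method": "carry_out", "body": {
  "rows": [
    [0.45,0,-0.2,0.05,0],
    [0.45,0,-0.3,0.05,0],
    [0.45,0,-0.35,0.05,0],
    [0.45,0,-0.35,0.05,0],
    [0.45,0.02,-0.35,0.04,0],
    [0.45,0.05,-0.35,0.04,-0.2],
    [0.45,0.07,-0.35,0.04,-0.3],
    [0.45,0.08,-0.33,0.04,-0.3],
    [0.45,0.08,-0.33,0.04,-0.3],
    [0.45,0.08,-0.33,0.03,-0.3],
    [0.45,0.08,-0.3,0.03,-0.3],
    [0.45,0.06,-0.25,0.02,-0.3],
    [0.45,0,-0.1,0,-0.2],
    [0.45,0,0,0,0]
  ]
}}

```text
time: 23.42
ee_pos: [0.5626, 0.1637, 0.0355]
eef_rot: [0.999, -0.008, 0.043, -0.017]
ft_force: [-1.0, -0.8, 1.2]
width: 0.0238
```

```bash
python3 go.py .563 .2 .03 0;python3 look.py wrist w13 tin_0
```

```text
23.42 [0.5626 0.1637 0.0355] yaw -1.05 F [-1.  -0.8  1.2] w 0.0238
units [-0.03 -1.2   0.22] turn -0.21
tool z [ 0.086  0.032 -0.996]
23.4167 [0.5626 0.1637 0.0355] yaw -1.05
tin_0 [249. 165.] 0.95 [0.5627 0.1969 0.    ]
tin_0 [244.  28.] 0.84 [0.5619 0.2793 0.    ]
```

{"method": "carry_out", "body": {
  "rows": [
    [0.45,0,-0.2,0.03,-0.1],
    [0.45,0,-0.25,0.03,-0.1],
    [0.45,0,-0.3,0.03,0],
    [0.45,0,-0.3,0.03,0],
    [0.45,0,-0.3,0.03,0],
    [0.45,0,-0.3,0.02,0],
    [0.45,0,-0.3,0.02,0],
    [0.45,0,-0.25,0.02,0],
    [0.45,0,-0.2,0,0],
    [0.45,0,-0.1,0,0],
    [0.45,0,0,0,0]
  ]
}}

```text
time: 24.43
ee_pos: [0.5637, 0.2433, 0.0316]
eef_rot: [0.999, -0.002, 0.043, -0.015]
ft_force: [0.1, -4.3, 3.2]
width: 0.0241
```

```bash
python3 go.py .563 .253 .03 0;python3 look.py wrist w14 tin_0
```

```text
24.43 [0.5637 0.2433 0.0316] yaw -0.33 F [ 0.1 -4.3  3.2] w 0.0241
units [-0.03 -0.32  0.06] turn -0.07
tool z [ 0.087  0.03  -0.996]
24.4333 [0.5637 0.2433 0.0316] yaw -0.33
tin_0 [248. 170.] 0.76 [0.5621 0.2743 0.    ]
tin_0 [247.  84.] 0.65 [0.5622 0.3273 0.    ]
```

{"method": "carry_out", "body": {
  "rows": [
    [0.45,0,-0.08,0,0],
    [0.45,0,-0.1,0,0],
    [0.45,0,-0.1,0,0],
    [0.45,0,-0.08,0,0],
    [0.45,0,0,0,0]
  ]
}}

```text
time: 24.95
ee_pos: [0.5636, 0.2513, 0.0314]
eef_rot: [0.999, -0.004, 0.043, -0.014]
ft_force: [-1.6, -3.0, 1.3]
width: 0.0238
```

```bash
python3 go.py .563 .253 .03 0;python3 look.py wrist w15 tin_0
```

```text
24.95 [0.5636 0.2513 0.0314] yaw -0.55 F [-1.6 -3.   1.3] w 0.0238
units [-0.02 -0.06  0.05] turn -0.11
tool z [ 0.085  0.028 -0.996]
24.95 [0.5636 0.2513 0.0314] yaw -0.55
tin_0 [248. 168.] 0.75 [0.5625 0.2843 0.    ]
tin_0 [246.  82.] 0.6 [0.5617 0.3367 0.    ]
```

View pics/w15.png

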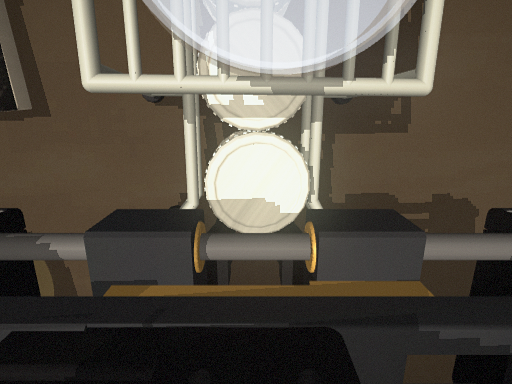

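The tins stand in single file in the lane: the last is at (256,182), the middle one at (255,80), and the first is under the deck and dish. I'll give one more gentle nudge, then back off and rise.

{"method": "carry_out", "body": {
  "rows": [
    [0.45,0,-0.07,0,0],
    [0.45,0,-0.07,0,0],
    [0.45,0,0,0,0]
  ]
}}

```text
time: 25.3
ee_pos: [0.5638, 0.2512, 0.0313]
eef_rot: [0.999, -0.006, 0.042, -0.012]
ft_force: [-0.6, -1.4, 2.0]
width: 0.024
```

```bash
python3 go.py .563 .253 .03 0
```

```text
25.3 [0.5638 0.2512 0.0313] yaw -0.74 F [-0.6 -1.4  2. ] w 0.024
units [-0.03 -0.06  0.04] turn -0.15
tool z [ 0.084  0.023 -0.996]
```

{"method": "carry_out", "body": {
  "rows": [
    [0.45,0,0.2,0,0],
    [0.45,0,0.4,0,0],
    [0.8,0,0.4,0,0],
    [1,0,0.3,-0.4,0],
    [1,0,0,-0.5,0],
    [1,0,0,-0.5,0],
    [1,0,0,-0.4,0],
    [1,0,0,0,0]
  ]
}}

```text
time: 25.97
ee_pos: [0.5572, 0.2052, 0.0849]
eef_rot: [0.999, -0.006, 0.041, -0.013]
ft_force: [0.2, 0.8, 0.7]
width: 0.0013
```

```bash
python3 go.py .7 .217 .09 0; python3 look.py side s16 tin_0 gate_end rack
python3 - <<'E'
from h import *
for uv in [(80+502/2.24,100+192/2.24),(80+553/2.24,100+215/2.24)]: print(ray("side",uv,0).round(3))
for uv in [(80+507/2.24,100+80/2.24),(80+562/2.24,100+105/2.24)]: print([ray("side",uv,z).round(3).tolist() for z in (.1,.13,.15)])
E
```

```text
25.97 [0.5572 0.2052 0.0849] yaw -0.78 F [0.2 0.8 0.7] w 0.0013
units [ 4.75 -0.45  0.23] turn -0.16
tool z [ 0.082  0.025 -0.996]
25.9667 [0.5572 0.2052 0.0849] yaw -0.78
tin_0 [209. 206.] 0.8 [0.5627 0.2918 0.    ]
tin_0 [202. 196.] 0.7 [0.5657 0.3392 0.    ]
tin_0 [192. 186.] 0.42 [0.5639 0.4007 0.    ]
gate_end [279. 202.] 0.71 [0.6976 0.1833 0.028 ]
[0.816 0.25  0.   ]
[0.838 0.18  0.   ]
[[0.869, 0.324, 0.1], [0.833, 0.274, 0.13], [0.81, 0.24, 0.15]]
[[0.886, 0.239, 0.1], [0.849, 0.193, 0.13], [0.825, 0.163, 0.15]]
```

{"method": "carry_out", "body": {
  "rows": [
    [1,0.4,-0.1,-0.1,0],
    [1,0.6,-0.1,0,0],
    [1,0.7,-0.1,0,0],
    [1,0.7,-0.1,0,0],
    [1,0.7,-0.05,0,0],
    [1,0.7,0,0,0],
    [1,0.5,0,0,0],
    [1,0.3,0,0,0],
    [1,0,0,0,0]
  ]
}}

```text
time: 26.92
ee_pos: [0.6933, 0.2201, 0.083]
eef_rot: [0.999, -0.002, 0.032, -0.01]
ft_force: [0.3, -0.7, -0.1]
width: 0.0001
```

```bash
python3 go.py .7 .217 .03 0; python3 look.py wrist w17 gate_end
```

```text
26.92 [0.6933 0.2201 0.083 ] yaw -0.26 F [ 0.3 -0.7 -0.1] w 0.0001
units [0.11 0.14 1.77] turn -0.05
tool z [ 0.064  0.019 -0.998]
26.9167 [0.6933 0.2201 0.083 ] yaw -0.26
```

View pics/w17.png

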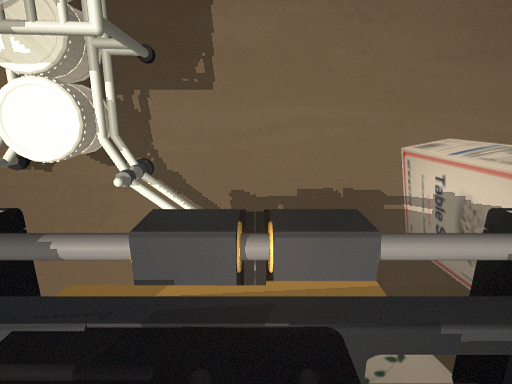

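{"method": "carry_out", "body": {
  "rows": [
    [1,0.03,0,0.35,0],
    [1,0.03,0,0.4,0],
    [1,0,0,0.4,0],
    [1,0,0,0.35,0],
    [1,0,0,0.1,0],
    [1,0,0,0,0]
  ]
}}

```text
time: 27.52
ee_pos: [0.6926, 0.2226, 0.0275]
eef_rot: [1.0, -0.001, 0.029, -0.01]
ft_force: [0.0, 0.4, -0.4]
width: 0.0003
```

```bash
cat > arc.py <<'E'
# waypoints: finger centre at radius .09 from pin, offset d behind the gate, for gate angles (deg)
import numpy as np, sys
pin=np.array([.609,.248]);p=None
for a in map(float,sys.argv[1:]):
    t=np.radians(180+a); u=np.array([np.cos(t),np.sin(t)]); n=np.array([-u[1],u[0]])
    d=.003+.015*abs(n[0])+.0095*abs(n[1]); q=pin+.085*u+d*n
    print(a,q.round(4), "" if p is None else ((q-p)/.03*[1,-1]).round(2)); p=q
E
python3 go.py .7 .217 .03 0; python3 arc.py 141 120 105 90 75 60 45 30 15 5 0
```

```text
27.52 [0.6926 0.2226 0.0275] yaw -0.14 F [ 0.   0.4 -0.4] w 0.0003
units [ 0.25  0.18 -0.07] turn -0.03
tool z [ 0.058  0.02  -0.998]
141.0 [0.6875 0.2099] 
120.0 [0.6695 0.1848] [-0.6   0.84]
105.0 [0.6503 0.1711] [-0.64  0.46]
90.0 [0.627 0.163] [-0.78  0.27]
75.0 [0.6063 0.1607] [-0.69  0.08]
60.0 [0.5845 0.164 ] [-0.73 -0.11]
45.0 [0.5633 0.1735] [-0.71 -0.32]
30.0 [0.5448 0.1893] [-0.62 -0.53]
15.0 [0.5311 0.2105] [-0.46 -0.71]
5.0 [0.5255 0.2269] [-0.18 -0.55]
0.0 [0.524  0.2355] [-0.05 -0.29]
```

{"method": "carry_out", "body": {
  "rows": [
    [1,-0.09,0.2,0,0],
    [1,-0.09,0.2,0,0],
    [1,-0.15,0.21,0,0],
    [1,-0.15,0.21,0,0],
    [1,-0.15,0.21,0,0],
    [1,-0.15,0.21,0,0],
    [1,-0.21,0.15,0,0],
    [1,-0.21,0.15,0,0],
    [1,-0.21,0.15,0,0],
    [1,-0.26,0.09,0,0],
    [1,-0.26,0.09,0,0],
    [1,-0.26,0.09,0,0],
    [1,-0.23,0.03,0,0],
    [1,-0.23,0.03,0,0],
    [1,-0.2,0.03,0,0],
    [1,0,0,0,0]
  ]
}}

```text
time: 28.85
ee_pos: [0.5987, 0.1533, 0.0233]
eef_rot: [0.999, -0.002, 0.031, -0.011]
ft_force: [0.9, 0.1, -0.0]
width: 0.0004
```

```bash
python3 go.py .5845 .164 .03 0; python3 look.py side s18 gate_end; python3 look.py wrist w18 gate_end
```

```text
28.85 [0.5987 0.1533 0.0233] yaw -0.23 F [ 0.9  0.1 -0. ] w 0.0004
units [-0.46 -0.36 -0.24] turn -0.05
tool z [ 0.061  0.022 -0.998]
28.85 [0.5987 0.1533 0.0233] yaw -0.23
gate_end [242. 229.] 0.52 [0.5723 0.1349 0.028 ]
28.95 [0.5998 0.1536 0.0236] yaw -0.23
```

View pics/w18.png

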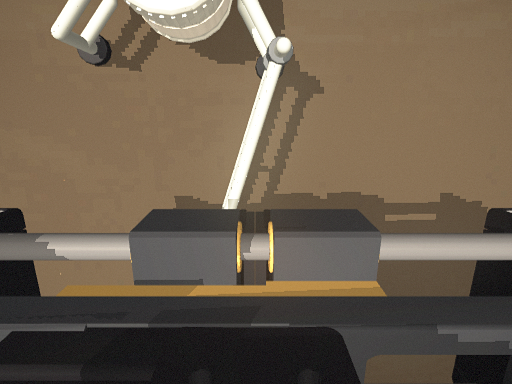

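The gate follows the fingers. In the picture its pin is at (280,50) and its wire runs to (232,205), which puts it at about 70°. I'll continue along the arc.

{"method": "carry_out", "body": {
  "rows": [
    [1,-0.2,-0.12,-0.05,0],
    [1,-0.25,-0.15,-0.05,0],
    [1,-0.24,-0.11,-0.05,0],
    [1,-0.24,-0.11,-0.03,0],
    [1,-0.24,-0.13,0,0],
    [1,-0.21,-0.18,0,0],
    [1,-0.21,-0.18,0,0],
    [1,-0.21,-0.18,0,0],
    [1,-0.15,-0.22,0,0],
    [1,-0.15,-0.24,0,0],
    [1,-0.14,-0.24,0,0],
    [1,0,0,0,0]
  ]
}}

```text
time: 30.05
ee_pos: [0.5257, 0.2168, 0.0261]
eef_rot: [0.999, -0.001, 0.032, -0.011]
ft_force: [0.2, 0.7, -0.3]
width: 0.0004
```

```bash
python3 go.py .524 .2355 .03 0; python3 look.py side s19 gate_end tin_0; python3 look.py wrist w19 gate_end
```

```text
30.05 [0.5257 0.2168 0.0261] yaw -0.13 F [ 0.2  0.7 -0.3] w 0.0004
units [-0.05 -0.63 -0.12] turn -0.03
tool z [ 0.063  0.022 -0.998]
30.05 [0.5257 0.2168 0.0261] yaw -0.13
gate_end [194. 217.] 0.47 [0.4985 0.23   0.028 ]
tin_0 [210. 208.] 0.48 [0.5602 0.2797 0.    ]
30.2 [0.527  0.2144 0.0263] yaw -0.26
gate_end [206. 214.] 0.96 [0.501  0.2279 0.028 ]
```

View pics/w19.png

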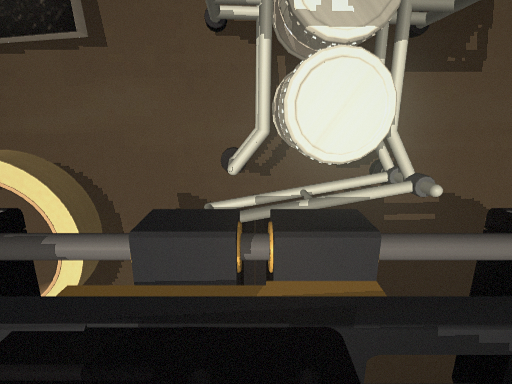

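The gate is nearly shut, at about 11°: pin at (430,188), free end near (210,208), well clear of the last tin. I'll creep the rest.

{"method": "carry_out", "body": {
  "rows": [
    [1,-0.04,-0.15,0,0],
    [1,-0.03,-0.15,0,0],
    [1,0,-0.15,0,0],
    [1,0,-0.12,0,0],
    [1,0,-0.1,0,0],
    [1,0,0,0,0]
  ]
}}

```text
time: 30.8
ee_pos: [0.5258, 0.2331, 0.0262]
eef_rot: [0.999, -0.004, 0.032, -0.009]
ft_force: [-0.7, -3.7, 2.4]
width: 0.0004
```

```bash
python3 go.py .524 .2355 .03 0; python3 look.py wrist w20 gate_end
```

```text
30.8 [0.5258 0.2331 0.0262] yaw -0.51 F [-0.7 -3.7  2.4] w 0.0004
units [-0.05 -0.08 -0.13] turn -0.1
tool z [ 0.063  0.018 -0.998]
30.8 [0.5258 0.2331 0.0262] yaw -0.51
gate_end [206. 214.] 0.95 [0.4993 0.2467 0.028 ]
```

{"method": "carry_out", "body": {
  "rows": [
    [1,0,-0.15,0,0],
    [1,0,-0.2,0,0],
    [1,0,-0.2,0,0],
    [1,0,-0.2,0,0]
  ]
}}

```text
time: 31.23
ee_pos: [0.5259, 0.2341, 0.0256]
eef_rot: [1.0, -0.012, 0.027, 0.003]
ft_force: [-6.7, -21.2, 13.9]
width: 0.0003
```

```bash
python3 go.py .524 .2355 .03 0; python3 look.py wrist w21 gate_end; python3 look.py side s21 gate_end
```

```text
31.23 [0.5259 0.2341 0.0256] yaw -1.4 F [ -6.7 -21.2  13.9] w 0.0003
units [-0.06 -0.05 -0.15] turn -0.28
tool z [ 0.054 -0.006 -0.999]
31.2333 [0.5259 0.2341 0.0256] yaw -1.4
gate_end [205. 219.] 0.9 [0.4991 0.2458 0.028 ]
31.3333 [0.5259 0.2341 0.0255] yaw -1.39
gate_end [191. 212.] 0.64 [0.5019 0.253  0.028 ]
```

It hit a hard stop at 21 N with no further travel. I'll back off straight and check.

{"method": "carry_out", "body": {
  "rows": [
    [1,0,0.15,0,0],
    [1,0,0.4,0,0],
    [1,0,0.6,0,0],
    [1,0,0.6,-0.4,0],
    [1,0.1,0.5,-0.8,0],
    [1,0.2,0.3,-0.9,0],
    [1,0.2,0,-0.9,0],
    [1,0.2,0,-0.9,0],
    [1,0,0,-0.5,0],
    [1,0,0,0,0]
  ]
}}

```text
time: 32.27
ee_pos: [0.5371, 0.1509, 0.1637]
eef_rot: [1.0, -0.013, 0.027, 0.001]
ft_force: [-0.4, -1.4, -0.1]
width: 0.0004
```

```bash
python3 look.py side s22 gate_end tin_0 mug tape petri; python3 look.py wrist w22 gate_end tin_0 deck_edge
python3 - <<'E'
import cv2
a=cv2.imread("pics/w22.png")[0:220,100:400]; cv2.imwrite("pics/w22c.png",cv2.resize(a,None,fx=2.6,fy=2.6,interpolation=cv2.INTER_CUBIC))
E
```

```text
32.2667 [0.5371 0.1509 0.1637] yaw -1.47
gate_end [190. 215.] 0.79 [0.4937 0.2397 0.028 ]
tin_0 [208. 206.] 0.97 [0.5595 0.2907 0.    ]
tin_0 [204. 196.] 0.66 [0.5686 0.3375 0.    ]
mug [356. 230.] 0.88 [0.8118 0.0317 0.    ]
tape [147. 249.] 0.78 [0.3756 0.2068 0.    ]
petri [192. 161.] 0.55 [0.5622 0.3809 0.083 ]
32.5667 [0.5347 0.1505 0.159 ] yaw -1.42
gate_end [205.  79.] 0.62 [0.4987 0.2466 0.028 ]
tin_0 [272.  41.] 0.84 [0.5631 0.2832 0.    ]
```

View pics/w22c.png

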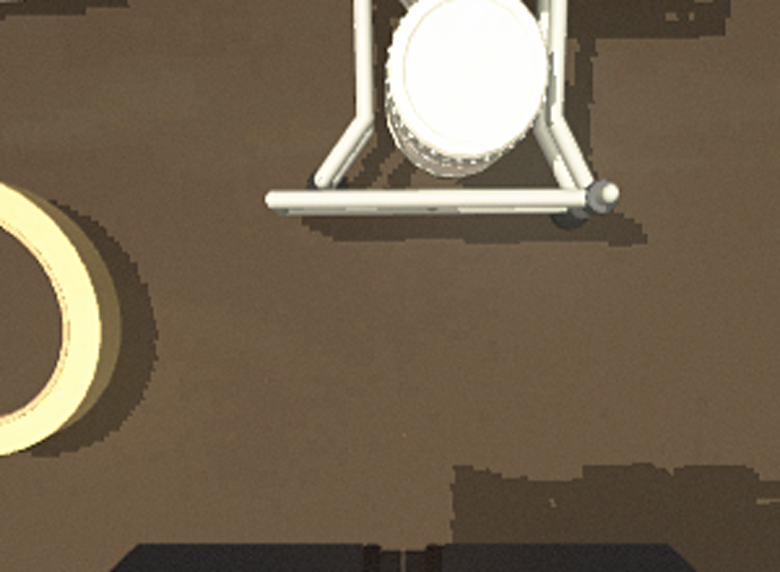

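The gate lies straight across the mouth in front of the last tin, from (270,200) to (605,192) in the crop. I'll compare the bystanders with the first picture.

Run:
```python
import cv2,numpy as np
a=cv2.imread("pics/side0.png");b=cv2.imread("pics/s22.png")
for n,(x,y,w,h) in dict(petri=(198,161,20,13),tape=(147,243,27,22),mug=(353,206,24,32)).items():
    p=a[y-h:y+h,x-w:x+w]; r=cv2.matchTemplate(b[y-h-12:y+h+12,x-w-12:x+w+12],p,cv2.TM_CCOEFF_NORMED); _,v,_,l=cv2.minMaxLoc(r); print(n,round(v,3),l[0]-12,l[1]-12)
```

```text
petri 0.362 2 6
tape 0.994 0 0
mug 0.957 1 0
```

Run:
```python
import cv2,numpy as np
a=[cv2.resize(cv2.imread(f"pics/{n}.png")[120:260,130:300],None,fx=2.3,fy=2.3,interpolation=cv2.INTER_CUBIC) for n in ("side0","s22")]
cv2.imwrite("pics/cmp.png",np.hstack(a))
```

```text
(no output)
```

View pics/cmp.png

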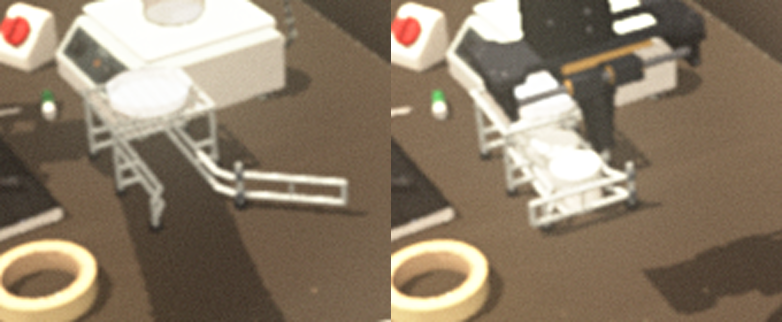

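The right half shows the gate shut with the tins behind it; the gripper hides the dish. I'll move the arm clear and check the dish again.

{"method": "carry_out", "body": {
  "rows": [
    [1,0,0.6,-0.4,0],
    [1,0,0.8,-0.4,0],
    [1,0,0.8,0,0],
    [1,0,0.8,0,0],
    [1,0,0.8,0,0],
    [1,0,0.8,0,0],
    [1,0,0.8,0,0],
    [1,0,0.8,0,0],
    [1,0,0.5,0,0],
    [1,0,0,0,0]
  ]
}}

```text
time: 33.6
ee_pos: [0.528, -0.0572, 0.1837]
eef_rot: [1.0, -0.01, 0.023, 0.004]
ft_force: [-0.5, -0.4, -0.2]
width: 0.0005
```

```bash
python3 look.py side s23 gate_end tin_0 petri
python3 - <<'E'
import cv2,numpy as np
a=cv2.imread("pics/side0.png");b=cv2.imread("pics/s23.png")
for n,(x,y,w,h) in dict(petri=(198,161,20,13),tape=(147,243,27,22),mug=(353,206,24,32)).items():
    p=a[y-h:y+h,x-w:x+w]; r=cv2.matchTemplate(b[y-h-12:y+h+12,x-w-12:x+w+12],p,cv2.TM_CCOEFF_NORMED); _,v,_,l=cv2.minMaxLoc(r); print(n,round(v,3),l[0]-12,l[1]-12)
cv2.imwrite("pics/s23c.png",cv2.resize(b[100:300,100:400],None,fx=2.5,fy=2.5,interpolation=cv2.INTER_CUBIC))
E
```

```text
33.6 [ 0.528  -0.0572  0.1837] yaw -1.11
gate_end [193. 215.] 0.68 [0.4989 0.2366 0.028 ]
tin_0 [204. 198.] 0.67 [0.5646 0.3297 0.    ]
tin_0 [194. 188.] 0.62 [0.5633 0.389  0.    ]
tin_0 [210. 207.] 0.43 [0.563  0.2876 0.    ]
petri [193. 162.] 0.85 [0.5638 0.3751 0.083 ]
petri [145. 246.] 0.73 [0.3537 0.1134 0.083 ]
petri 0.93 0 0
tape 0.997 0 0
mug 0.993 0 0
```

View pics/s23c.png

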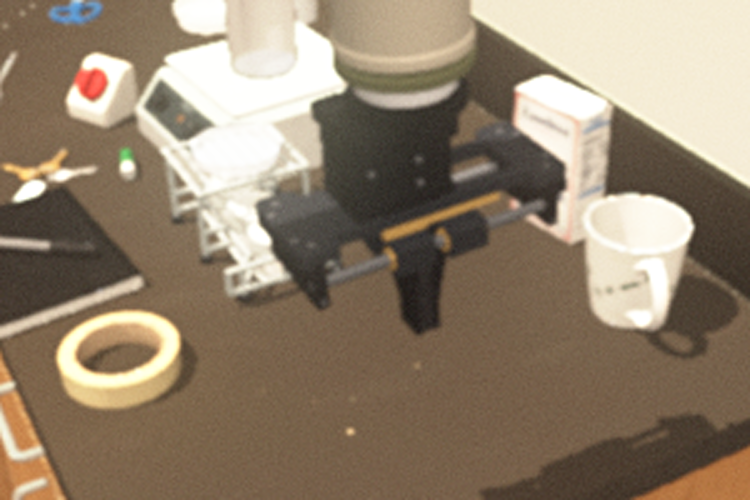

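The dish, tape and mug have not moved, the gate is shut, and the arm is clear of everything. I'm handing the job in.

```bash
python3 -c "
from bench import *
print(close_job())"
```

```text
the job is handed in; nothing more can be done
None
```

The three tins are upright in single file in the rack and the gate is shut behind the last one. I handed the job in at about 34 s of the 72 s allowed; it reports no verdict.

**Tins:** I slid all three along the worktop by pushing from behind with the jaws part open. The first slipped out of a light grip on the way to the rack. It stayed standing, and I pushed it in from behind as well. The last check put the tins at about y = 0.285, 0.333 and 0.39 m in the lane.

**Gate:** I swung it round its arc with closed fingers until it met a hard stop, with about 21 N of side force at the wrist. It stayed there after the arm backed off, and from above it lies straight across the mouth.

**Bystanders:** Matching the first and last side pictures showed no shift for the dish, tape or mug. An earlier match of the dish failed because the gripper was hiding it; with the arm moved away it matched (0.93).

**Disagreements:**
- The side camera put the gate end at y = 0.237–0.253 m, against 0.246 m from the wrist camera.
- The dish detector varied by about 2 cm between pictures, while the image match showed no movement.
- The tool had drifted to about 5° of tilt during the pushing, with no visible effect on the tins.

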